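# Vent the tube warmer with its lid at the green marker

### The arm

A 6-joint arm with a two-finger parallel gripper is mounted at the origin on the work surface. World frame = base frame: x ahead of the robot, y to its left, z up, the work surface at z = 0. Lengths are in m, angles in degrees, forces in N, time in s.
With the tool pointing down it reaches from about 0.25 to 0.775 m from the base axis. Payload 8.9 kg.
Tool frame: the origin (TCP) lies midway between the tips of the shut fingers; the grasp point (between the pads) lies 19 mm behind it; z points along the fingers, y is the line along which they close (so a half turn about z gives the same grasp; the last joint's range is limited). The gripper opens to 85 mm and grips with 20 to 120 N. Pads are 22 mm wide; open, the fingers measure 114 mm over their backs; the gripper's body (76 mm by 85 mm) begins 54 mm behind the grasp point. The pads swing forward as they close: fully open they stand 13 mm farther back than shut.
Start: joints at [-74.903, 16.656, -8.789, 64.555, 0, 82.019], TCP at [0.206, -0.483, 0.231] pointing down, gripper open.
Joint ranges: [-144.48, 144.48], [-52.06, 99.96], [-74.48, 78.29], [-112.23, 115.85], [-86.99, 84.42], [-180, 180]. Speed limits (degrees/s): [127.2, 127.2, 159.86, 180, 180, 180].

### API

Orientations are given as [roll, pitch, yaw] about the fixed x, y, z axes, in that order (R = Rz(yaw) Ry(pitch) Rx(roll)).
In Python, from bench import get_state, read_camera, arm gives the robot as it stands. The module is installed in compiled form; this text tells all that it offers.
- The arm moves only by the shell command python3 -m jog 'ROWS' [OPENING] [FORCE]. ROWS is text: rows parted by semicolons, each of 4 numbers parted by spaces: the shift along the world's x, y, z in m, then the turn about the world's z in degrees. In form: x y z turn; .... A call has 1 to 10 rows; each row is the pose to reach, as a shift and turn from the pose commanded when the call began; what a row does not reach only later rows make up. A row lasts 1/12 s, in which the tool goes at most 41.7 mm and 7.16 degrees, less where a joint would pass 70% of its speed; a pose out of reach is approached as far as the arm can. A call with a gripper value outside its range is refused whole. OPENING is the finger opening in m, from 0 to 0.0854, set as the call begins (- or left out, the last holds). The fingers move at their own pace and stop on an object; FORCE is the grip in N (left out, the last holds). Time passes only in rows, so rows that repeat a pose let the fingers close. It gives the time, the measured TCP pose, the force, the opening and the grip force at its end, in the units of the state.
- get_state(): the state, without advancing time (a new reading comes with each control period).
- read_camera(name): name is "side" or "top" or "wrist"; returns a dict with "pixels" (384x512x3 uint8, red, green, blue), "mtx" (3x3 intrinsics, pixels), "view" (4x4, takes a point from world to camera coordinates). Camera axes: x right, y up, looking along -z (the intrinsics and any distortion apply to the point x, -y, -z); pixel columns grow to the right and rows downward; lengths in m; the calibration is good to about 2 mm. The wrist camera is an equidistant fisheye: a pixel r from the principal point sees the ray r / f radians off the axis. A picture is of the moment at which its call begins. There is no depth.
- arm.close_job(): hands the job in; it is judged then, once.
The state is a dict: "time": time; "joint_pos": joint angles; "joint_vel": joint speeds; "joint_torque": joint torques, N m; "tool_pos": TCP position; "orientation": TCP orientation; "ft_force": force on the tool from outside, world axes, zero at the start; "torque": the same for the moment, N m; "opening": finger opening in m; "grasp_force": force on a finger pad.
Only numpy, scipy, OpenCV 4.12 (cv2) and the standard library are available. Lean on these libraries where they do the work, as an engineer would, in place of code of your own. Each camera call takes 0.05 s, during which the arm holds its last target. There are 200 camera calls.

### The job

The tube warmer has to be aired: slide its clear splash guard along the track fully open, as far as it goes, and leave it open; only then lift the blue sprung lid by its steel handle, until the lid is in line with the green marker arm on the warmer's side. Do not let the lid snap back on the way, leave the marker and everything else on the bench where they are, and finish while still holding the lid steady at the marker: the spring would shut it if you let go.

Things in the scene. Friction and masses are not known exactly. Their poses are not given: they have to be found in the camera images.
- warmer: White tube warmer fixed on a 240 x 480 mm (x, y) base plate. Origin on the bench under the middle of its 160 mm wide, 100 mm high housing (y -105 to +185 mm). z up. The lid is hinged towards +y; its free end with the handle, and the guard's way open, are towards -y. A white scale arc and the green marker stand on the +x side, 88 to 105 mm from the middle, up to 148 mm from the hinge line.
- guard (a joint): Slide of the clear orange-edged splash guard, a hood over the lid's handle end (216 mm along the warmer's x, 100 along y, roof top 183 mm above the bench). 0 = shut, over the handle; grows as it slides towards the warmer's -y, to the end stop at 0.13 m = fully open. Starts up to 0.03 m ajar. Stays where left; about 2 N of friction.
- guard_grip (a point): Middle of the orange fin on top of the guard's roof, by which it is slid: 60 mm along the warmer's x, 12 mm thick along y, standing 46 mm up from the roof; this point is 28 mm above the roof. Pinch it across its thickness from above.
- lid (a joint): Hinge of the blue lid, which has a red line along its +x side edge. 0 = shut (starts there), grows as its free end lifts; stop at 1.3 rad. A spring and its weight pull it shut throughout, taking about 3 to 7 N at the handle along its arc (up to about 12 N if pulled straight up), and it falls shut when released.
- lid_handle (a point): Middle of the lid's steel bow handle: round bar 12 mm thick, 90 mm along the warmer's x between its legs, 46 mm above the lid's top, 183 mm from the hinge line; 164 mm above the bench when shut, 14 mm under the shut guard's roof. Axes are the lid's (y runs from free end to hinge). The bar can turn between the fingers, so the gripper may stay upright as the lid rises.
- lid_hinge (a point): Point on the lid's hinge line, at the middle of the warmer's width, 109 mm above the bench. The hinge line runs along the warmer's x; the lid reaches 205 mm from it, is 160 mm wide and 18 mm thick, centred on the line.
- marker (a joint): Angle of the green marker arm, which turns stiffly about the lid's hinge line; same zero and sense as lid, so the lid is at the marker when both values are equal. Set anywhere from 0.35 to 0.7 rad; not to be moved.
- marker_tip (a point): Round end of the green marker arm, 128 mm from the hinge line, 97 mm from the warmer's middle towards its +x; the arm is 7 mm wide. Its axes are the arm's (y runs from this end to the hinge line).
- timer: Bystander: white lab timer 50 x 50 x 18 mm on the warmer's rear deck; origin under its centre.
- tip_box: Bystander: white and blue pipette tip box with yellow rack, 85 x 120 x 76 mm; origin under its centre.
- bottle: Bystander: amber bottle, 66 mm wide, 140 mm high; origin under its centre.
- phone: Bystander: black phone 74 x 150 x 9 mm lying flat; origin under its centre.
- pen: Bystander: white pen with green cap, 125 mm long along its y, lying; origin under its middle.
- scissors: Bystander: scissors with red and black grips, 200 mm long along x, lying; origin at the bench near their pivot.

How it is judged:
By the outcome, as a careful person would: the job done as asked, in the order asked, and still so for the second after the job is handed in, while the arm keeps its last pose, push and grip.
It also fails if it takes over 48 s, if anything falls off the work surface, if the arm or the gripper's body presses on something with over 40 N, if the wrist force passes 120 N, or if a joint passes its speed limit or range.

## Working session

There is one attempt and no reset: what is moved stays moved. The work goes in short steps, Python scripts to look and compute and a shell command to move; the robot and the scene stay as the last step left them, time stands still between calls to the robot, and variables do not carry over. Pictures are saved under pics/ and viewed, at most 10 in all, crops included, and the job is handed in when it is done.

```bash
mkdir -p pics
cat > h.py <<'E'
import cv2,numpy as np
from bench import get_state,read_camera,arm
def snap(n,f,crop=None,s=1):
    d=read_camera(n);p=d["pixels"][:,:,::-1].copy()
    np.savez(f"pics/{f}.npz",mtx=d["mtx"],view=d["view"],p=p)
    if crop: x0,y0,x1,y1=crop;p=p[y0:y1,x0:x1]
    if s!=1:p=cv2.resize(p,None,fx=s,fy=s,interpolation=cv2.INTER_CUBIC)
    cv2.imwrite(f"pics/{f}.png",p);return d
def ray(f,u,v):
    d=np.load(f"pics/{f}.npz");V=d["view"];q=np.linalg.inv(d["mtx"])@[u,v,1]
    R=V[:3,:3];c=-R.T@V[:3,3];return c,R.T@np.array([q[0],-q[1],-q[2]])
def atz(f,u,v,z):
    c,r=ray(f,u,v);return c+r*(z-c[2])/r[2]
def proj(f,P):
    d=np.load(f"pics/{f}.npz");V=d["view"];q=V[:3,:3]@P+V[:3,3];w=d["mtx"]@[q[0],-q[1],-q[2]];return w[:2]/w[2]
E
python3 -c "
from h import *
snap('top','t0',s=1.5);snap('side','s0',s=1.5)
for f in('t0','s0'):
  d=np.load(f'pics/{f}.npz');print(d['mtx'],d['view'])
s=get_state();print(s['time'],s['tool_pos'],s['orientation'],s['opening'])"
```

```text
[[350.67119415   0.         260.47673901]
 [  0.         350.67119415 190.78420172]
 [  0.           0.           1.        ]] [[-1.73597247e-02 -9.99848886e-01 -9.18850940e-04 -5.25598934e-02]
 [ 9.94335308e-01 -1.73603626e-02  1.04861402e-01 -5.69661349e-01]
 [-1.04861508e-01  9.06719150e-04  9.94486421e-01 -1.13434904e+00]
 [ 0.00000000e+00  0.00000000e+00  0.00000000e+00  1.00000000e+00]]
[[412.83027346   0.         260.47655055]
 [  0.         412.83027346 182.27119694]
 [  0.           0.           1.        ]] [[ 0.98377058 -0.17870531  0.01612039 -0.53150754]
 [ 0.10724126  0.65762633  0.74567213 -0.15516757]
 [-0.14385676 -0.73184153  0.66611802 -1.60738832]
 [ 0.          0.          0.          1.        ]]
0.1 [ 0.20569813 -0.48259542  0.23081662] [-1.79935047e+02 -1.00807149e-02  2.30786190e+01] 0.08555133472386182
```

View pics/t0.png

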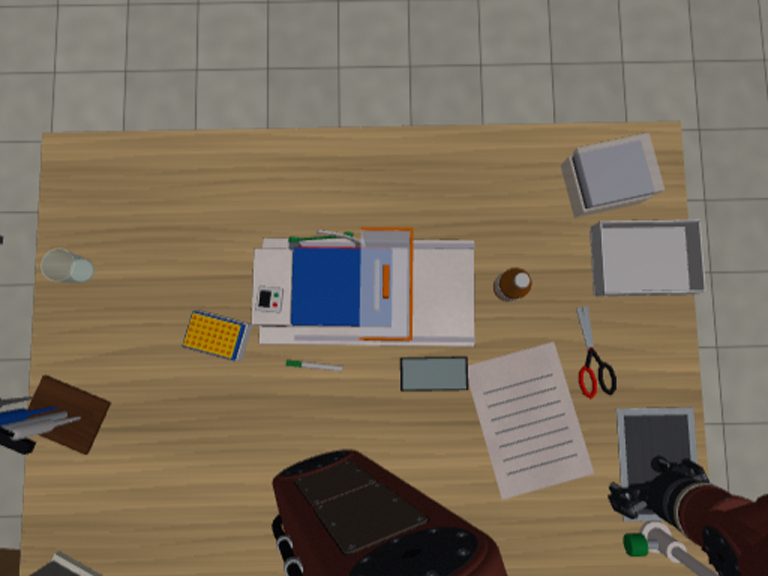

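View pics/s0.png

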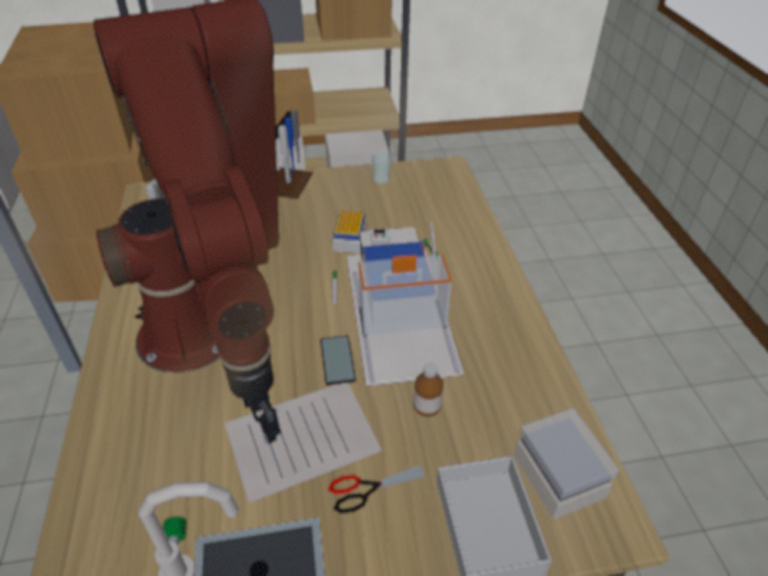

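The top view shows the warmer nearly square to the world axes: plate corners are around (262,239)–(474,345), the orange fin is at about (386,281), the handle is under the guard at (377,285), and the green marker is at (290..355,238), all in enlarged pixels. I'll zoom in.

```bash
python3 -c "
from h import *
p=np.load('pics/t0.npz')['p'][145:240,160:330];cv2.imwrite('pics/t0c.png',cv2.resize(p,None,fx=4.6,fy=4.6,interpolation=cv2.INTER_CUBIC))
k=1/1.5
for u,v in[(262,239),(474,241),(474,345),(261,343)]:print(atz('t0',u*k,v*k,.01))
for u,v in[(386,265),(386,298),(386,281)]:print('fin',atz('t0',u*k,v*k,.229))
"
```

```text
[0.68370461 0.22823397 0.01      ]
[ 0.67064117 -0.25345238  0.01      ]
[ 0.43594067 -0.24547892  0.01      ]
[0.44859394 0.22850916 0.01      ]
fin [ 0.58700984 -0.05428979  0.229     ]
fin [ 0.52608293 -0.05328924  0.229     ]
fin [ 0.55736875 -0.05380302  0.229     ]
```

View pics/t0c.png

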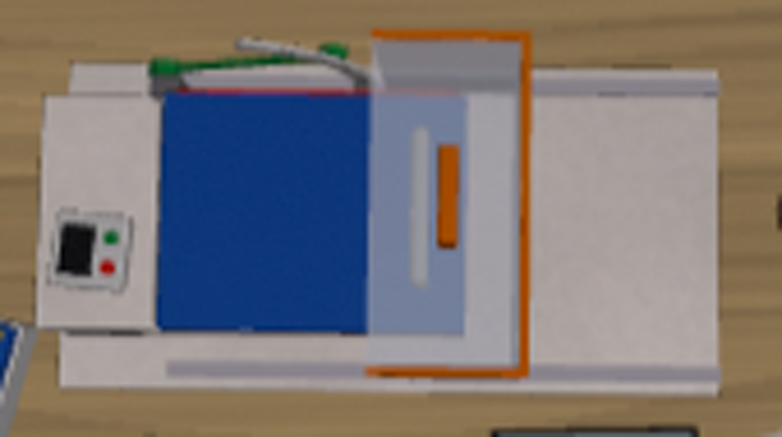

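```bash
python3 -c "
from h import *
k=4.6
for n,u,v,z in[('handle',420,206,.170),('finc',448,196,.229),('roofedge+y far',372,33,.183),('roofedge-y',528,34,.183),('roof -y near',525,374,.183),('mtip',333,50,.15),('mhinge',163,67,.109),('lid -y',466,330,.118),('lid+y',160,330,.118)]:print(n,atz('t0',160+u/k,145+v/k,z).round(4))
"
python3 -m jog '0.03 0.04 0.03 -6;0.351 0.429 0.07 -24.6;0.351 0.429 0.07 -24.6;0.351 0.429 0.07 -24.6;0.351 0.429 0.07 -24.6;0.351 0.429 0.07 -24.6;0.351 0.429 0.07 -24.6;0.351 0.429 0.07 -24.6;0.351 0.429 0.07 -24.6;0.351 0.429 0.07 -24.6' 0.06 60
```

```text
handle [ 0.5573 -0.0356  0.17  ]
finc [ 0.5566 -0.054   0.229 ]
roofedge+y far [ 0.6667 -0.0071  0.183 ]
roofedge-y [ 0.6643 -0.106   0.183 ]
roof -y near [ 0.45   -0.0995  0.183 ]
mtip [0.663  0.0203 0.15  ]
mhinge [0.6619 0.139  0.109 ]
lid -y [ 0.4799 -0.0635  0.118 ]
lid+y [0.4834 0.139  0.118 ]
time: 0.93
tool_pos: [0.461, -0.1694, 0.2872]
orientation: [-180.0, 0.0, -1.5]
ft_force: [1.1, -1.6, 0.7]
opening: 0.0598
grasp_force: 0.0
```

```bash
python3 -m jog '0.025 0.03 0 0;0.096 0.115 -0.02 0;0.096 0.115 -0.02 0;0.096 0.115 -0.02 0;0.096 0.115 -0.02 0;0.096 0.115 -0.02 0' 
python3 -c "
from h import *
d=snap('wrist','w1',s=1.5);snap('side','s1')
print(d['mtx'],d['view'])
cv2.imwrite('pics/s1c.png',cv2.resize(np.load('pics/s1.npz')['p'][110:270,200:330],None,fx=3.7,fy=3.7))"
```

```text
time: 1.43
tool_pos: [0.5563, -0.0551, 0.266]
orientation: [-180.0, 0.1, -1.4]
ft_force: [0.4, 0.5, -0.3]
opening: 0.06
grasp_force: 0.0
[[297.31863964   0.         254.17805225]
 [  0.         297.31863964 192.42575839]
 [  0.           0.           1.        ]] [[-2.36590654e-02 -9.99719996e-01  4.23296987e-04 -4.18315677e-02]
 [ 9.59780543e-01 -2.28323514e-02 -2.79821361e-01 -4.88507495e-01]
 [ 2.79752674e-01 -6.21403967e-03  9.60051992e-01 -5.68286765e-01]
 [ 0.00000000e+00  0.00000000e+00  0.00000000e+00  1.00000000e+00]]
```

View pics/w1.png

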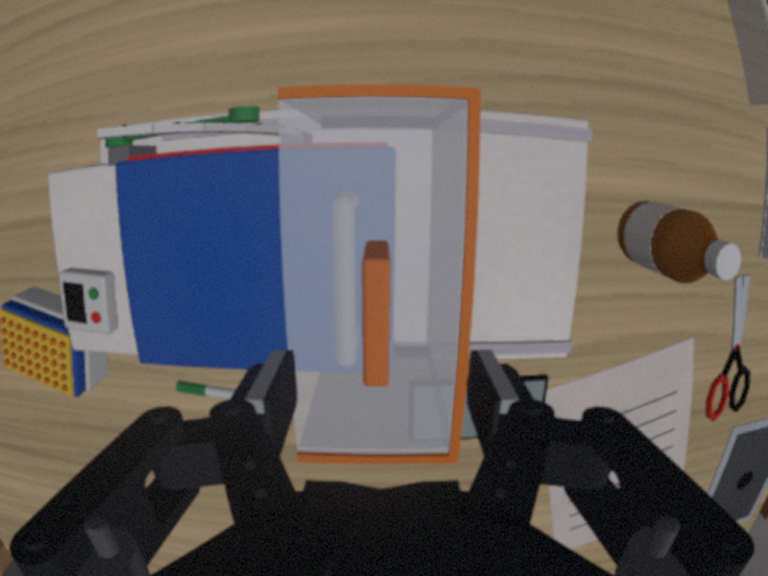

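The wrist view shows the fin's top face spanning about (365–390, 255–385), with the fingers straddling it. The handle bar runs along u≈345, and the marker tip is at (244,114) with its hinge knob at (118,141).

```bash
cat >> h.py <<'E'
def wray(f,u,v):
    d=np.load(f"pics/{f}.npz");V=d["view"];m=d["mtx"];a=(np.array([u,v])-m[:2,2])/m[0,0];t=np.hypot(*a)
    q=np.r_[a/t*np.sin(t),np.cos(t)] if t>0 else np.array([0,0,1.]);R=V[:3,:3]
    return -R.T@V[:3,3],R.T@np.array([q[0],-q[1],-q[2]])
def watz(f,u,v,z):
    c,r=wray(f,u,v);return c+r*(z-c[2])/r[2]
def watx(f,u,v,x):
    c,r=wray(f,u,v);return c+r*(x-c[0])/r[0]
def atx(f,u,v,x):
    c,r=ray(f,u,v);return c+r*(x-c[0])/r[0]
E
python3 -c "
from h import *
k=1.5
for n,u,v,z in[('fin1',378,258,.229),('fin2',376,384,.229),('h1',346,200,.17),('h2',346,362,.17),('roof+y',279,90,.183),('roof-y',480,92,.183),('mtip',244,114,.15),('mh',118,141,.109),('redline hinge',130,157,.118),('lidfree',393,147,.118)]:print(n,watz('w1',u/k,v/k,z).round(4))
"
```

```text
fin1 [ 0.5876 -0.0543  0.229 ]
fin2 [ 0.5292 -0.0519  0.229 ]
h1 [ 0.6071 -0.0373  0.17  ]
h2 [ 0.5124 -0.033   0.17  ]
roof+y [ 0.6667 -0.0059  0.183 ]
roof-y [ 0.6631 -0.1073  0.183 ]
mtip [0.6601 0.0232 0.15  ]
mh [0.6588 0.139  0.109 ]
redline hinge [0.6446 0.1232 0.118 ]
lidfree [ 0.6366 -0.0644  0.118 ]
```

View pics/s1c.png

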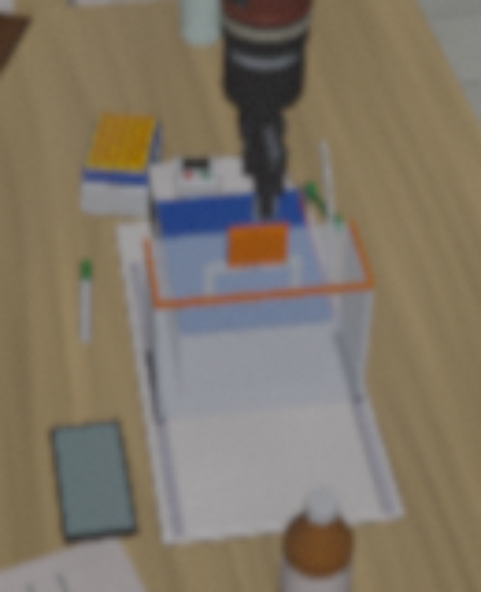

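The handle and fin positions agree between cameras to within 2 mm. In the side crop the gripper is centred over the fin at (258,245). I'll descend and close.

```bash
python3 -m jog '0.002 0.002 -0.03 0;0.002 0.002 -0.055 0;0.002 0.002 -0.072 0;0.002 0.002 -0.072 0;0.002 0.002 -0.072 0' && python3 -m jog '0 0 0 0;0 0 0 0;0 0 0 0;0 0 0 0;0 0 0 0;0 0 0 0' 0 60
```

```text
time: 1.95
tool_pos: [0.5574, -0.0554, 0.1953]
orientation: [-180.0, 0.1, -1.6]
ft_force: [0.6, 0.4, 1.0]
opening: 0.0602
grasp_force: 0.0
time: 2.45
tool_pos: [0.5588, -0.0546, 0.1962]
orientation: [180.0, -0.1, -1.5]
ft_force: [-1.6, 0.0, 6.3]
opening: 0.011
grasp_force: 58.9
```

```bash
python3 -m jog '-0.0003 -0.010 0 0;-0.0006 -0.025 0 0;-0.001 -0.04 0 0;-0.0014 -0.055 0 0;-0.0018 -0.07 0 0;-0.0022 -0.085 0 0;-0.0025 -0.095 0 0;-0.0025 -0.095 0 0' && python3 -m jog '-0.0001 -0.004 0 0;-0.0002 -0.008 0 0;-0.0002 -0.008 0 0'
```

```text
time: 3.12
tool_pos: [0.556, -0.1516, 0.1962]
orientation: [179.9, -0.1, -1.6]
ft_force: [-2.3, -1.6, 7.6]
opening: 0.0113
grasp_force: 59.2
time: 3.37
tool_pos: [0.5557, -0.1583, 0.1962]
orientation: [179.9, -0.1, -1.6]
ft_force: [-2.3, -1.0, 6.7]
opening: 0.0112
grasp_force: 59.2
```

```bash
for i in 1; do python3 -m jog '0 -0.003 0 0;0 -0.006 0 0;0 -0.006 0 0'; python3 -m jog '0 -0.003 0 0;0 -0.006 0 0;0 -0.006 0 0';  done
```

```text
time: 3.62
tool_pos: [0.5555, -0.164, 0.1962]
orientation: [180.0, -0.0, -1.5]
ft_force: [-3.6, -0.6, 8.3]
opening: 0.0114
grasp_force: 59.3
time: 3.87
tool_pos: [0.5554, -0.1699, 0.1962]
orientation: [180.0, -0.0, -1.5]
ft_force: [-3.9, -1.0, 7.9]
opening: 0.011
grasp_force: 59.3
```

```bash
python3 -m jog '0 -0.003 0 0;0 -0.006 0 0;0 -0.006 0 0'; python3 -m jog '0 -0.003 0 0;0 -0.005 0 0;0 -0.005 0 0'
```

```text
time: 4.12
tool_pos: [0.5553, -0.1736, 0.1962]
orientation: [-179.8, -0.0, -1.5]
ft_force: [-4.6, 10.6, 10.7]
opening: 0.0112
grasp_force: 60.0
time: 4.37
tool_pos: [0.5553, -0.1736, 0.1962]
orientation: [-179.3, -0.0, -1.3]
ft_force: [-3.1, 34.2, 16.7]
opening: 0.0112
grasp_force: 61.7
```

```bash
python3 -m jog '0 0.004 0 0;0 0.005 0 0;0 0.005 0 0'; python3 -m jog '0 0 0 0;0 0 0 0;0 0 0 0;0 0 0 0' 0.05 60; python3 -m jog '0 0 0.03 0;0 0 0.07 0;0 0 0.11 0;0 0 0.11 0;0 0 0.11 0'; python3 -c "
from h import *
snap('wrist','w2',s=1.5);snap('top','t2')
"
```

```text
time: 4.62
tool_pos: [0.5553, -0.1736, 0.1962]
orientation: [-179.9, -0.0, -1.4]
ft_force: [-5.5, 9.4, 9.9]
opening: 0.0115
grasp_force: 60.6
time: 4.95
tool_pos: [0.5556, -0.1757, 0.1951]
orientation: [180.0, -0.0, -1.5]
ft_force: [-0.2, 0.5, -0.3]
opening: 0.0503
grasp_force: 0.0
time: 5.37
tool_pos: [0.5568, -0.1762, 0.3075]
orientation: [179.9, -0.3, -1.5]
ft_force: [0.2, -0.4, -0.4]
opening: 0.05
grasp_force: 0.0
```

View pics/w2.png

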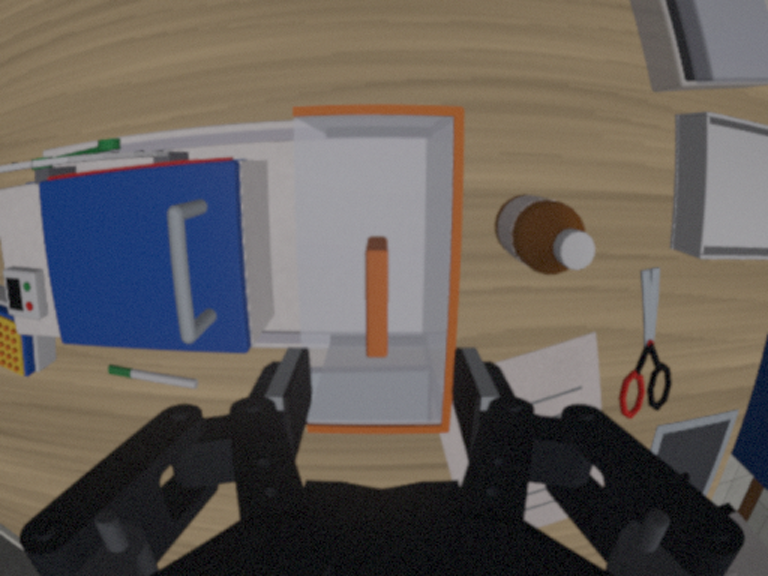

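The guard is fully open: the fin is at (376,297), and the handle bar runs from (178,212) to (186,338), clear of the guard. I'll check the numbers and move above the handle.

```bash
python3 -m jog '0.001 0.03 0 0;0.003 0.07 -0.02 0;0.003 0.11 -0.05 0;0.003 0.141 -0.07 0;0.003 0.141 -0.07 0;0.003 0.141 -0.07 0' ; python3 -c "
from h import *
k=1.5
for n,u,v,z in[('fin1',378,240,.229),('fin2',376,355,.229),('h1',178,212,.17),('h2',186,338,.17),('roof+y',295,108,.183),('roof-y',463,108,.183)]:print(n,watz('w2',u/k,v/k,z).round(4))
snap('wrist','w3',s=1.5)"
```

```text
time: 5.97
tool_pos: [0.5564, -0.0321, 0.2321]
orientation: [-179.9, 0.3, -1.3]
ft_force: [0.8, 0.1, 0.7]
opening: 0.0502
grasp_force: 0.0
fin1 [ 0.5888 -0.1755  0.229 ]
fin2 [ 0.5258 -0.1726  0.229 ]
h1 [ 0.604  -0.0404  0.17  ]
h2 [ 0.5131 -0.0333  0.17  ]
roof+y [ 0.6635 -0.1278  0.183 ]
roof-y [ 0.6607 -0.2279  0.183 ]
```

View pics/w3.png

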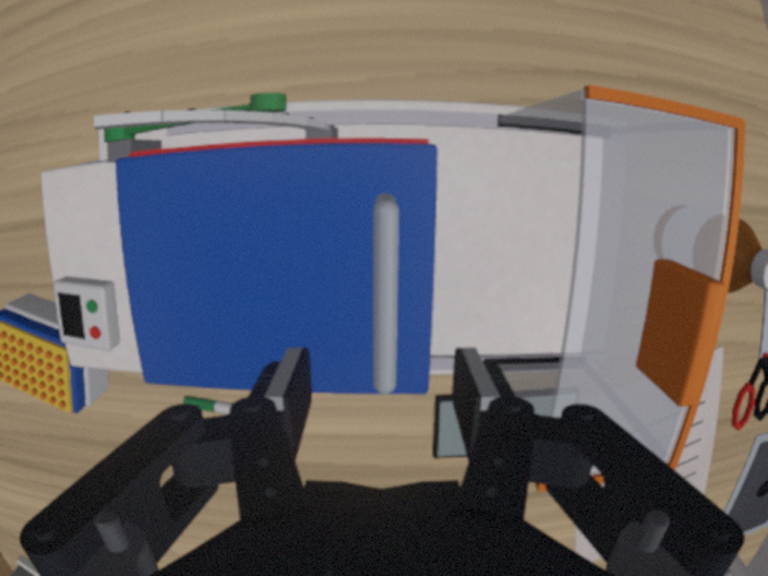

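Above the handle, the bar spans (386,195) to (386,390) between the fingers. The marker tip is at (268,102).

```bash
python3 -c "
from h import *
from scipy.optimize import least_squares
k=1.5
for n,u,v,z in[('h1',386,196,.17),('h2',386,392,.17),('free far',436,145,.118),('free near',430,392,.118),('fing',(305+460)/2,350,.22)]:print(n,watz('w3',u/k,v/k,z).round(4))
obs=[wray('w1',244/k,114/k),wray('w3',268/k,102/k),ray('t0',160+333/4.6,145+50/4.6)]
def tri(o):
  A=sum(np.eye(3)-np.outer(r/np.linalg.norm(r),r/np.linalg.norm(r)) for c,r in o);b=sum((np.eye(3)-np.outer(r/np.linalg.norm(r),r/np.linalg.norm(r)))@c for c,r in o);return np.linalg.solve(A,b)
print('tip',tri(obs))
p=np.load('pics/w3.npz')['p'];a=cv2.resize(p[50:120,60:300],None,fx=3.3,fy=3.3,interpolation=2)
snap('side','s3');b=cv2.resize(np.load('pics/s3.npz')['p'][140:200,225:325],None,fx=5,fy=5,interpolation=2)
H=np.zeros((a.shape[0]+b.shape[0],800,3),np.uint8);H[:a.shape[0],:a.shape[1]]=a;H[a.shape[0]:,:b.shape[1]]=b;cv2.imwrite('pics/c3.png',H);print(a.shape)"
```

```text
h1 [ 0.6111 -0.0353  0.17  ]
h2 [ 0.5104 -0.0333  0.17  ]
free far [ 0.6361 -0.0649  0.118 ]
free near [ 0.4797 -0.0622  0.118 ]
fing [ 0.5574 -0.0324  0.22  ]
tip [0.65857876 0.01866709 0.16618051]
(231, 792, 3)
```

View pics/c3.png

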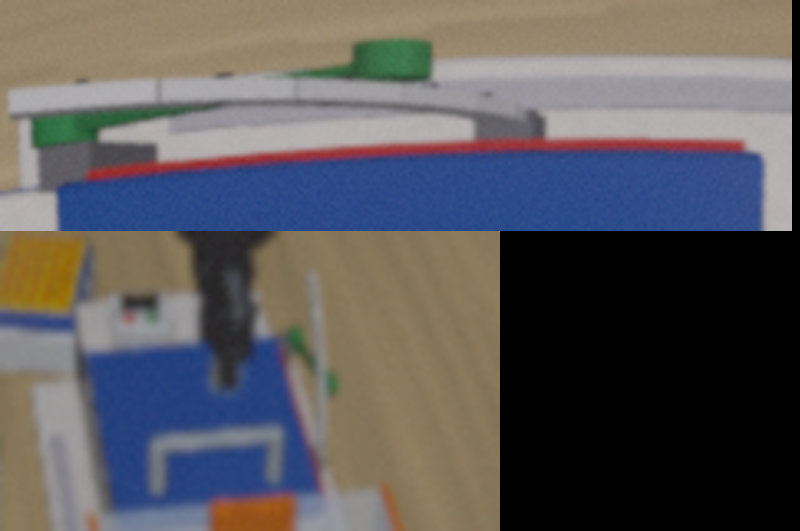

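```bash
python3 -c "
from h import *
from scipy.optimize import least_squares
k=1.5
def tri(o,w=None):
  A=0;b=0
  for c,r in o:
    r=r/np.linalg.norm(r);M=(np.eye(3)-np.outer(r,r));A=A+M;b=b+M@c
  X=np.linalg.solve(A,b);return X.round(4),[round(float(np.linalg.norm(np.cross(X-c,r/np.linalg.norm(r)))),4) for c,r in o]
W3=lambda x,y:wray('w3',60+x/3.3,50+y/3.3)
S=lambda x,y:ray('s3',225+x/5,140+(y-231)/5)
print('tip',tri([W3(392,62),wray('w1',244/k,114/k),ray('t0',160+333/4.6,145+50/4.6),S(332,383)]))
print('knob',tri([W3(62,130),wray('w1',118/k,141/k),ray('t0',160+163/4.6,145+67/4.6),S(293,340)]))
print('handle mid',tri([wray('w3',386/k,294/k),ray('s3',225+217/5,140+(438-231)/5)]))
"
```

```text
tip (array([0.6608, 0.0201, 0.1578]), [0.0022, 0.0018, 0.0008, 0.0033])
knob (array([0.6608, 0.1397, 0.1068]), [0.0016, 0.0019, 0.0015, 0.0022])
handle mid (array([ 0.5617, -0.0344,  0.162 ]), [0.0, 0.0])
```

Marker angle is about 0.39 rad: arm vector 0.1196 in y and 0.050 in z, length 0.130, which matches the given 0.128. I'll grasp the handle.

```bash
python3 -m jog '0.003 -0.002 -0.03 0;0.003 -0.002 -0.06 0;0.003 -0.002 -0.087 0;0.003 -0.002 -0.087 0;0.003 -0.002 -0.087 0;0.003 -0.002 -0.087 0' && python3 -m jog '0 0 0 0;0 0 0 0;0 0 0 0;0 0 0 0;0 0 0 0;0 0 0 0' 0 60; python3 -c "
from h import *
print(get_state()['tool_pos'])
a0=np.arctan2(.055,.183);r=np.hypot(.055,.183)
for t in np.arange(.05,.46,.05):
  dy=r*(np.cos(a0)-np.cos(a0+t));dz=r*(np.sin(a0+t)-np.sin(a0));print(round(t,2),round(dy*.0262,4),round(dy,4),round(dz,4))"
```

```text
time: 6.57
tool_pos: [0.5627, -0.0376, 0.1499]
orientation: [180.0, -0.1, -1.6]
ft_force: [0.4, 0.1, 0.4]
opening: 0.0502
grasp_force: 0.0
time: 7.07
tool_pos: [0.5625, -0.0341, 0.1493]
orientation: [-179.8, -0.1, -1.4]
ft_force: [1.6, 11.4, 4.1]
opening: 0.0099
grasp_force: 58.5
[ 0.56251221 -0.03409025  0.14930499]
0.05 0.0001 0.003 0.0091
0.1 0.0002 0.0064 0.018
0.15 0.0003 0.0103 0.0267
0.2 0.0004 0.0146 0.0353
0.25 0.0005 0.0193 0.0436
0.3 0.0006 0.0244 0.0516
0.35 0.0008 0.03 0.0594
0.4 0.0009 0.0359 0.0669
0.45 0.0011 0.0421 0.0741
```

```bash
python3 -m jog '0 0.002 0.002 0;0 0.004 0.006 0;0 0.006 0.012 0;0 0.0084 0.018 0;0 0.0123 0.0267 0;0.0005 0.0166 0.0353 0;0.0005 0.0213 0.0436 0;0.0005 0.0264 0.0516 0;0.0005 0.0264 0.0516 0' 0 80
```

```text
time: 7.82
tool_pos: [0.5632, -0.0095, 0.2013]
orientation: [180.0, -0.2, -1.5]
ft_force: [5.3, -0.7, -6.6]
opening: 0.009
grasp_force: 78.3
```

```bash
python3 -m jog '0 0.002 0.003 0;0 0.0045 0.006 0;0 0.0068 0.0093 0;0 0.0068 0.0093 0;0 0.0068 0.0093 0'; python3 -c "
from h import *
d=snap('wrist','w4');snap('side','s4');snap('top','t4')
a=cv2.resize(np.load('pics/w4.npz')['p'][30:230,0:300],None,fx=2.6,fy=2.6,interpolation=2)
cv2.imwrite('pics/w4c.png',a)
b=[cv2.resize(np.load('pics/%s.npz'%f)['p'][y:y+60,x:x+80],None,fx=5,fy=5,interpolation=2) for f,x,y in(('s4',240,140),('t4',180,140))]
cv2.imwrite('pics/st4.png',np.hstack(b))"
```

```text
time: 8.23
tool_pos: [0.5631, -0.0039, 0.2095]
orientation: [179.9, -0.1, -1.5]
ft_force: [5.6, -2.2, -3.1]
opening: 0.0087
grasp_force: 78.2
```

View pics/w4c.png

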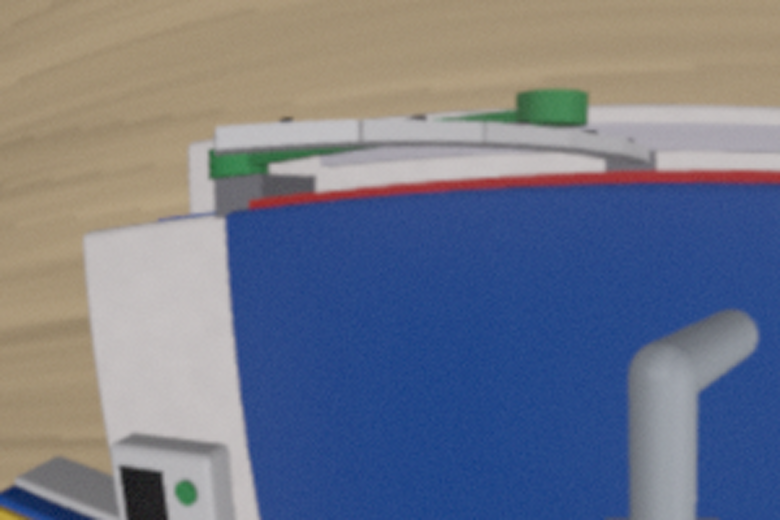

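View pics/st4.png

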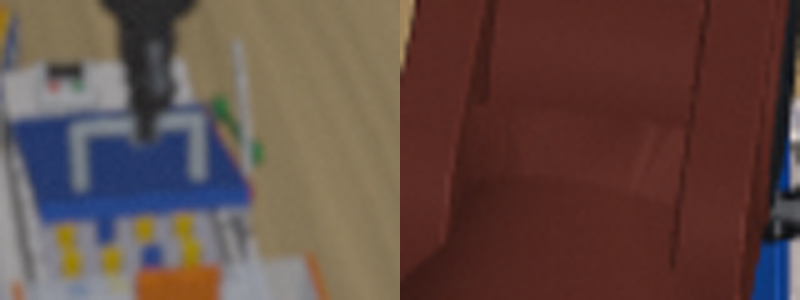

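In w4 the marker tip is at (552,105) and its knob at (235,163) in crop pixels. In the side crop the tip is at (257,152) and the lid is still slightly below the marker. I'll run a joint fit for the marker angle.

```bash
cat > fit.py <<'E'
from h import *
from scipy.optimize import least_squares
k=1.5
D={}
def pr(f,P):
    if f not in D:
        d=np.load(f"pics/{f}.npz");D[f]=(d["view"],d["mtx"])
    V,m=D[f];q=V[:3,:3]@P+V[:3,3];q=np.array([q[0],-q[1],-q[2]])
    if f[0]=='w':
        t=np.arctan2(np.hypot(*q[:2]),q[2]);return m[:2,2]+m[0,0]*t*q[:2]/np.hypot(*q[:2])
    w=m@q;return w[:2]/w[2]
c3=lambda x,y:(60+x/3.3,50+y/3.3)
s3=lambda x,y:(225+x/5,140+(y-231)/5)
t0=lambda x,y:(160+x/4.6,145+y/4.6)
s4=lambda x,y:(240+x/5,140+y/5)
w4=lambda x,y:(x/2.6,30+y/2.6)
O=[('w3','tip',c3(392,60)),('w1','tip',(244/k,114/k)),('t0','tip',t0(333,50)),('s3','tip',s3(332,383)),('s4','tip',s4(257,152)),('w4','tip',w4(552,107)),
('w3','knob',c3(64,130)),('w1','knob',(118/k,141/k)),('t0','knob',t0(163,67)),('s3','knob',s3(293,340)),('s4','knob',s4(220,105)),('w4','knob',w4(234,164)),
('w3','cF',c3(763,153)),('w3','cN',(430/k,392/k)),('t0','cN',t0(466,332)),('w3','h',(386/k,294/k)),('s4','h4',s4(140,125)),('s3','h',s3(217,438)),
('s4','cF4',s4(250,187)),('s4','cN4',s4(42,208))]
def pts(p):
    X,Y,a,hy,tm,tl=p[:6];c,s=np.cos(a),np.sin(a)
    W=lambda x,r,n,t:np.array([X,Y,0])+[c*x-s*(hy+(-r*np.cos(t)+n*np.sin(t))),s*x+c*(hy+(-r*np.cos(t)+n*np.sin(t))),.109+r*np.sin(t)+n*np.cos(t)]
    return dict(tip=W(.097,.128,0,tm),knob=W(.097,0,0,0),cF=W(.08,.205,.009,0),cN=W(-.08,.205,.009,0),h=W(0,.183,.055,0),
      h4=W(0,.183,.055,tl),cF4=W(.08,.205,.009,tl),cN4=W(-.08,.205,.009,tl))
def res(p):
    P=pts(p);off=dict(w=p[6:8],t=p[8:10],s=p[10:12])
    r=[pr(f,P[n])+off[f[0]]-o for f,n,o in O]
    return np.r_[np.ravel(r),p[6:12]/1.0]
E
python3 -c "
from fit import *
s=least_squares(lambda q:res(np.r_[q[0],0,q[1:]]),[.56,-.026,.144,.39,.35]+[0]*6,loss='soft_l1',x_scale=[.01]*5+[1]*6)
q=s.x;print(q.round(4));C=np.linalg.inv(s.jac.T@s.jac);print('sd',np.sqrt(np.diag(C))[:5].round(4))
r=res(np.r_[q[0],0,q[1:]])
for i,(f,n,o) in enumerate(O):print(f,n,r[2*i:2*i+2].round(1))
"
```

```text
[ 0.5624 -0.0156  0.1416  0.3814  0.3379  0.3333  1.2054  0.3407  0.0166
  0.3189 -0.0037]
sd [0.0014 0.0046 0.0011 0.0102 0.0153]
w3 tip [-0.   0.7]
w1 tip [0.1 0.6]
t0 tip [-0.2  0.7]
s3 tip [-0.9 -0. ]
s4 tip [-0.9 -0. ]
w4 tip [-0.4  1. ]
w3 knob [-0.9 -0.9]
w1 knob [-0.5 -1.1]
t0 knob [-0.   0.1]
s3 knob [ 0.1 -0.8]
s4 knob [-0.3  0. ]
w4 knob [ 0.4 -1.2]
w3 cF [-0.6 -4.7]
w3 cN [ 0.2 -0.3]
t0 cN [-0.1 -0.9]
w3 h [9.8 1.8]
s4 h4 [0.2 0.6]
s3 h [0.7 0.8]
s4 cF4 [ 0.7 -0.2]
s4 cN4 [-0.2 -0.3]
```

The handle residual shows that the 183 mm is the bar's radius from the hinge line, not its horizontal distance. That makes it 174.5 mm along the lid. Refitting.

```bash
sed -i 's/\.183,\.055/.1745,.055/g' fit.py; python3 -c "
from fit import *
O[:]=[o for o in O if not(o[0]=='w3' and o[1]=='cF')]
O.append(('w4','hend',w4(662,352)))
import fit
op=pts
def pts2(p):
    P=op(p);X,Y,a,hy,tm,tl=p[:6];y=hy-.1745*np.cos(tl)+.055*np.sin(tl);P['hend']=np.array([X+.039*np.cos(a)-np.sin(a)*y,np.sin(a)*.039+np.cos(a)*y,.115+.1745*np.sin(tl)+.055*np.cos(tl)]);return P
O.pop()
s=least_squares(lambda q:res(np.r_[q[0],0,q[1:]]),[.56,-.026,.144,.39,.35]+[0]*6,loss='soft_l1',x_scale=[.01]*5+[1]*6)
q=s.x;print(q.round(4));C=np.linalg.inv(s.jac.T@s.jac);print('sd',np.sqrt(np.diag(C))[:5].round(4))
r=res(np.r_[q[0],0,q[1:]])
for i,(f,n,o) in enumerate(O):print(f,n,r[2*i:2*i+2].round(1))
a0=np.arcsin(.055/.183)
for t in (.36,.37,.38,.39,.40):print(t,(.183*(np.cos(a0)-np.cos(a0+t))).round(4),(.183*(np.sin(a0+t))-.055).round(4))
"
```

```text
[ 0.5626 -0.0092  0.1404  0.3863  0.341   0.011   0.9814  0.1125 -0.021
  0.3759  0.181 ]
sd [0.0012 0.0052 0.001  0.0101 0.0143]
w3 tip [-0.   0.3]
w1 tip [0.  0.2]
t0 tip [-0.3  0.6]
s3 tip [-0.8  0.1]
s4 tip [-0.8  0.1]
w4 tip [-0.2  0.5]
w3 knob [-0.7 -0.5]
w1 knob [-0.4 -0.8]
t0 knob [-0.   0.3]
s3 knob [ 0.  -0.5]
s4 knob [-0.4  0.3]
w4 knob [ 0.7 -0.7]
w3 cN [ 1.7 -1.1]
t0 cN [ 0.2 -1.2]
w3 h [-0.3  1.1]
s4 h4 [-0.  0.]
s3 h [ 0.5 -0.3]
s4 cF4 [ 1.  -0.1]
s4 cN4 [0.1 0. ]
0.36 0.0306 0.058
0.37 0.0317 0.0594
0.38 0.0329 0.0608
0.39 0.034 0.0622
0.4 0.0352 0.0636
```

Ten pictures viewed, so I'll measure from here by image code: the lid's free edge and the marker tip as colour masks.

```bash
python3 -c "
from h import *
for f in('w3','w4'):
  p=np.load(f'pics/{f}.npz')['p'].astype(int);b,g,r=p[:,:,0],p[:,:,1],p[:,:,2]
  bl=(b>90)&(b>1.5*r)&(b>1.3*g);gr=(g>1.4*r)&(g>1.25*b)&(g>60);rd=(r>1.8*g)&(r>1.8*b)&(r>110)
  n,l,st,ce=cv2.connectedComponentsWithStats(gr.astype(np.uint8))
  print(f,[(st[i].tolist(),ce[i].round(1).tolist()) for i in range(1,n) if st[i][4]>30])
  n,l,st,ce=cv2.connectedComponentsWithStats(rd.astype(np.uint8));print('red',[st[i].tolist() for i in range(1,n) if st[i][4]>60])
  for v in(105,115,130,160,200,240):
    u=np.where(bl[v])[0];u=u[u>70]; e=u.max();print(v,u.min(),e,p[v,e-6:e+5].tolist() if v==130 else '')
p=np.load('pics/s4.npz')['p'];print('side lid col 283..', [p[v,280].tolist() for v in range(160,186,1)])
"
```

```text
w3 [([152, 62, 38, 12, 273], [176.8, 68.2]), ([70, 83, 46, 11, 231], [85.4, 87.5]), ([58, 201, 6, 7, 36], [60.6, 203.9]), ([123, 265, 20, 9, 114], [132.9, 268.5])]
red [[86, 92, 199, 12, 429], [452, 224, 15, 45, 70], [489, 255, 14, 32, 161]]
105 80 290 
115 78 290 
130 79 290 [[139, 76, 47], [142, 81, 54], [139, 75, 47], [140, 78, 50], [138, 77, 52], [139, 80, 52], [146, 106, 96], [164, 151, 152], [176, 174, 177], [179, 177, 183], [178, 180, 183]]
160 82 289 
200 87 287 
240 94 286 
w4 [([181, 65, 44, 13, 352], [209.8, 71.4]), ([81, 87, 47, 11, 235], [96.5, 91.9]), ([68, 215, 7, 9, 48], [71.1, 219.1])]
red [[96, 96, 231, 14, 736], [481, 190, 31, 18, 113]]
105 153 334 
115 87 334 
130 88 334 [[143, 81, 53], [149, 84, 55], [154, 87, 55], [157, 89, 54], [158, 90, 57], [149, 85, 53], [150, 105, 92], [173, 156, 154], [189, 185, 189], [194, 193, 197], [194, 193, 199]]
160 91 332 
200 95 330 
240 102 326 
side lid col 283.. [[93, 96, 104], [98, 82, 83], [109, 92, 91], [120, 107, 104], [126, 116, 109], [124, 112, 106], [125, 114, 108], [125, 116, 109], [125, 115, 109], [126, 117, 110], [125, 116, 108], [127, 118, 111], [128, 118, 111], [127, 117, 110], [128, 115, 108], [123, 103, 95], [114, 79, 64], [118, 63, 43], [129, 65, 37], [132, 67, 37], [131, 69, 42], [130, 80, 65], [130, 105, 99], [134, 122, 123], [137, 129, 130], [139, 129, 131]]
```

```bash
python3 -c "
from fit import *
# fit w/ w3,w4: edge u at given v; pose X,hy from previous fit
X,hy,a=.5626,.1404,-.018
def u_at(f,r,n,t,v):
    y=hy+(-r*np.cos(t)+n*np.sin(t));z=.109+r*np.sin(t)+n*np.cos(t)
    xs=np.linspace(-.08,.08,81);q=np.array([pr(f,np.array([X+np.cos(a)*x-np.sin(a)*y,np.cos(a)*y+np.sin(a)*x,z])) for x in xs])
    o=np.argsort(q[:,1]);return np.interp(v,q[o,1],q[o,0]).round(1)
for v in(130,160,200):print('w3',v,u_at('w3',.205,.009,0,v))
for t in(.32,.34,.36,.38,.40):
    print(t,[(u_at('w4',.205,.009,t,v),u_at('w4',.205,-.009,t,v)) for v in(130,160,200)])
p=np.load('pics/w4.npz')['p']
for v in (130,160,200):print(p[v,318:340,0].tolist())
"
```

```text
w3 130 291.6
w3 160 291.1
w3 200 290.0
0.32 [(np.float64(334.6), np.float64(336.0)), (np.float64(333.5), np.float64(334.9)), (np.float64(331.2), np.float64(332.5))]
0.34 [(np.float64(333.9), np.float64(335.9)), (np.float64(332.8), np.float64(334.8)), (np.float64(330.5), np.float64(332.5))]
0.36 [(np.float64(333.0), np.float64(335.7)), (np.float64(331.9), np.float64(334.6)), (np.float64(329.7), np.float64(332.3))]
0.38 [(np.float64(331.9), np.float64(335.4)), (np.float64(330.8), np.float64(334.3)), (np.float64(328.6), np.float64(331.9))]
0.4 [(np.float64(330.6), np.float64(334.9)), (np.float64(329.5), np.float64(333.8)), (np.float64(327.4), np.float64(331.4))]
[139, 139, 141, 140, 140, 138, 141, 138, 137, 141, 143, 149, 154, 157, 158, 149, 150, 173, 189, 194, 194, 194]
[139, 140, 142, 141, 141, 138, 140, 139, 142, 145, 150, 157, 158, 155, 150, 158, 180, 190, 192, 192, 194, 192]
[137, 137, 138, 140, 137, 139, 144, 149, 152, 156, 155, 148, 149, 170, 187, 191, 190, 193, 192, 191, 191, 191]
```

```bash
cat > tip.py <<'E'
from fit import *
def tips(f,guess,k=5,rad=18):
    p=np.load(f'pics/{f}.npz')['p'];x0,y0=int(guess[0])-rad,int(guess[1])-rad;x0=max(x0,0);y0=max(y0,0)
    c=cv2.resize(p[y0:y0+2*rad,x0:x0+2*rad],None,fx=4,fy=4,interpolation=2).astype(int);b,g,r=c[:,:,0],c[:,:,1],c[:,:,2]
    m=((g>1.35*r)&(g>1.2*b)&(g>50)).astype(np.uint8)
    m=cv2.morphologyEx(m,cv2.MORPH_OPEN,np.ones((4*k,4*k),np.uint8))
    n,l,st,ce=cv2.connectedComponentsWithStats(m)
    if n<2:return None
    i=1+st[1:,4].argmax();s=st[i]/4
    return np.array([x0+s[0]+s[2]/2-.4,y0+s[1]+s[3]/2-.4]),s[2:4]
E
python3 -c "
from tip import *
G=dict(w1=(244/k,114/k),w2=(109/k,145/k),w3=c3(392,60),w4=w4(552,107),t0=t0(333,50),s3=s3(332,383),s4=s4(257,152))
obs=[]
for f,g in G.items():
    r=tips(f,g,7 if f[0]=='w' else 2,18 if f[0]=='w' else 8);print(f,np.round(g,1),r)
    if r is not None:obs.append((f,r[0]))
for sub in('wts','wt','w','ws'):
  o=[x for x in obs if x[0][0] in sub]
  s=least_squares(lambda P:np.ravel([(pr(f,P)-q)*(1 if f[0]=='w' else .7) for f,q in o]),[.66,.02,.158],loss='soft_l1',x_scale=.01);t=s.x
  print(sub,t.round(4),'sinθ->',np.arcsin((t[2]-.109)/.128).round(3),'atan',np.arctan2(t[2]-.109,.1404-.0017-t[1]).round(3),s.fun.round(1))
"
```

```text
w1 [162.7  76. ] (array([162.6  ,  76.225]), array([19.  ,  9.75]))
w2 [72.7 96.7] None
w3 [178.8  68.2] (array([178.85 ,  67.975]), array([22.5 , 11.25]))
w4 [212.3  71.2] (array([212.35,  71.35]), array([25.5, 13. ]))
t0 [232.4 155.9] (array([232.725, 155.85 ]), array([3.25, 2.5 ]))
s3 [291.4 170.4] (array([283.85 , 162.225]), array([2.5 , 1.25]))
s4 [291.4 170.4] (array([283.85 , 162.225]), array([2.5 , 1.25]))
wts [0.6575 0.0181 0.1703] sinθ-> 0.499 atan 0.47 [-1.2 -0.1 -0.7  0.1  1.6  0.1 -0.1  0.3  4.4  4.3  4.4  4.3]
wt [0.659  0.0204 0.1595] sinθ-> 0.406 atan 0.403 [-0.  -0.4 -0.1  0.1  0.2  0.1 -0.4  0.5]
w [0.6591 0.0205 0.1588] sinθ-> 0.4 atan 0.399 [ 0.  -0.4 -0.1  0.2  0.1  0.1]
ws [0.6576 0.0183 0.1694] sinθ-> 0.492 atan 0.465 [-1.1 -0.1 -0.6  0.1  1.4  0.1  4.4  4.3  4.4  4.3]
```

```bash
python3 -c "
from tip import *
print(tips('w2',(72.7,96.7),5),tips('w2',(72.7,96.7),4))
obs=[('w1',(162.6,76.2)),('w3',(178.85,68)),('w4',(212.35,71.3)),('t0',(232.7,155.9)),('s3',(291.4,170.4))]
r=tips('w2',(72.7,96.7),5)
obs.append(('w2',r[0] if r else (72.7,96.7)))
for ex in('','t0','s3','w2','w4'):
  o=[x for x in obs if x[0]!=ex]
  s=least_squares(lambda P:np.ravel([(pr(f,P)-q)*(1 if f[0]=='w' else .7) for f,q in o]),[.66,.02,.158],x_scale=.01);t=s.x
  print(ex,t.round(4),np.arcsin((t[2]-.109)/.128).round(3),np.arctan2(t[2]-.109,.1387-t[1]).round(3),s.fun.round(1))
# disc size check
"; python3 -c "
from h import *
s=get_state();print(s['time'],s['tool_pos'])"
```

```text
(array([72.475, 96.6  ]), array([13.75,  8.  ])) (array([72.35 , 96.725]), array([14.  ,  8.25]))
 [0.6589 0.0204 0.1593] 0.404 0.402 [ 0.  -0.3 -0.1  0.2  0.2  0.2 -0.4  0.5 -0.9 -0.2 -0.1 -0.6]
t0 [0.659  0.0204 0.1591] 0.402 0.401 [ 0.  -0.3 -0.1  0.2  0.1  0.3 -0.9 -0.2 -0.1 -0.6]
s3 [0.6589 0.0203 0.1595] 0.405 0.403 [-0.  -0.2 -0.1  0.2  0.2  0.3 -0.4  0.5 -0.2 -0.6]
w2 [0.6591 0.0205 0.1587] 0.399 0.398 [ 0.1 -0.4 -0.   0.1  0.1  0.1 -0.4  0.5 -0.9 -0.2]
w4 [0.6588 0.0202 0.1598] 0.408 0.405 [ 0.1 -0.2  0.1  0.3 -0.4  0.5 -0.9 -0.3 -0.2 -0.5]
8.3833 [ 0.56306228 -0.00398769  0.20940051]
```

The marker angle is consistently 0.40 rad. I'll raise the lid the last 3.5 mm, then check the bar's rise in the side camera for slip.

```bash
python3 -m jog '0 0.001 0.0012 0;0 0.002 0.0024 0;0 0.003 0.0035 0;0 0.003 0.0035 0;0 0.003 0.0035 0'; python3 -c "
from fit import *
snap('side','s5');snap('wrist','w5')
def prof(f,us,v0,v1):
    p=np.load(f'pics/{f}.npz')['p'].astype(float);out=[]
    for u in us:
        w=np.clip(p[v0:v1,u,2]-60,0,None);w[p[v0:v1,u,0]>2*p[v0:v1,u,2]]=0;out.append(round((w*np.arange(v0,v1)).sum()/w.sum(),2))
    return out
print('s3',prof('s3',[258,260,262,264,276,278],174,189))
for f in('s4','s5'):
  print(f,prof(f,[258,260,262,264,276,278],158,173))
X,hy,a=.5626,.1404,-.018
def bar(x,t):
    y=hy-.1745*np.cos(t)+.055*np.sin(t);return np.array([X+x-np.sin(a)*y,y+a*x,.109+.1745*np.sin(t)+.055*np.cos(t)])
def vat(f,u,t):
    q=np.array([pr(f,bar(x,t)) for x in np.linspace(-.06,.06,61)]);return np.interp(u,q[:,0],q[:,1])
for u in(260,278):print(u,'base',vat('s3',u,0).round(2),{t:vat('s3',u,t).round(2) for t in(.34,.36,.38,.40,.42)})
p=np.load('pics/s5.npz')['p'];print(p[156:174,262].tolist())
"
```

```text
time: 8.8
tool_pos: [0.5632, -0.0012, 0.2129]
orientation: [179.9, -0.1, -1.5]
ft_force: [6.0, -3.6, -3.8]
opening: 0.009
grasp_force: 78.2
s3 [np.float64(182.61), np.float64(181.72), np.float64(181.77), np.float64(181.52), np.float64(180.45), np.float64(182.57)]
s4 [np.float64(161.53), np.float64(161.48), np.float64(161.41), np.float64(161.56), np.float64(161.1), np.float64(164.64)]
s5 [np.float64(161.19), np.float64(161.11), np.float64(160.94), np.float64(160.86), np.float64(160.41), np.float64(164.4)]
260 base 181.77 {0.34: np.float64(165.6), 0.36: np.float64(164.61), 0.38: np.float64(163.62), 0.4: np.float64(162.63), 0.42: np.float64(161.64)}
278 base 180.03 {0.34: np.float64(163.95), 0.36: np.float64(162.97), 0.38: np.float64(161.99), 0.4: np.float64(161.0), 0.42: np.float64(160.02)}
[[155, 154, 157], [155, 154, 157], [155, 153, 157], [157, 156, 159], [154, 153, 155], [143, 139, 138], [133, 122, 118], [137, 128, 120], [137, 128, 122], [123, 107, 100], [109, 75, 65], [105, 56, 40], [105, 56, 39], [105, 59, 38], [104, 55, 36], [104, 55, 38], [107, 58, 39], [104, 55, 38]]
```

```bash
python3 -c "
from h import *
for f,v0 in(('s3',181),('s4',163),('s5',162)):
  p=np.load(f'pics/{f}.npz')['p'][:,:,1].astype(float);o=[]
  for u in(258,260,262,276):
    c=p[:,u]
    for v in range(v0,v0+8):
      if c[v]>=92>c[v+1]: o.append(round(v+(c[v]-92)/(c[v]-c[v+1]),2));break
  print(f,o)
"
```

```text
s3 [np.float64(184.27), np.float64(183.7), np.float64(183.8), np.float64(182.39)]
s4 [np.float64(166.83), np.float64(166.7), np.float64(166.62), np.float64(165.55)]
s5 [np.float64(165.67), np.float64(165.63), np.float64(165.47), np.float64(164.22)]
```

TCP gives a lid angle of 0.401 and the side camera gives about 0.383. I'll raise it about 0.01 to centre on 0.402, check it holds steady, and hand in.

```bash
python3 -m jog '0 0.0006 0.0007 0;0 0.0012 0.0014 0;0 0.0012 0.0014 0;0 0.0012 0.0014 0;0 0.0012 0.0014 0;0 0.0012 0.0014 0'; python3 -c "
from fit import *
snap('side','s6')
p=np.load('pics/s6.npz')['p'][:,:,1].astype(float)
for u in(258,260,262,276):
  c=p[:,u]
  for v in range(162,169):
    if c[v]>=92>c[v+1]: print(round(v+(c[v]-92)/(c[v]-c[v+1]),2));break
d=np.abs(np.load('pics/s6.npz')['p'].astype(int)-np.load('pics/s3.npz')['p']).sum(2)
print('guard/bystander change',d[195:,200:].max(),d[215:,:].mean())"
```

```text
time: 9.4
tool_pos: [0.5632, -0.0001, 0.2143]
orientation: [179.9, -0.1, -1.5]
ft_force: [5.7, -4.0, -4.8]
opening: 0.0093
grasp_force: 78.1
165.3
165.0
164.74
163.64
guard/bystander change 167 3.366817677514793
```

```bash
python3 -c "
from bench import arm
print(arm.close_job())"
```

```text
the job is handed in; nothing more can be done
None
```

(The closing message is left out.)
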